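# Bring the bark end of a tree core under the stereo microscope and hold the board there

### The arm

A 7-joint arm with a two-finger parallel gripper is mounted at the origin on the work surface. World frame = base frame: x ahead of the robot, y to its left, z up, the work surface at z = 0. Lengths are in m, angles in rad, forces in N, time in s.
With the tool pointing down it reaches from about 0.4 to 0.875 m from the base axis. Payload 19.3 kg.
Tool frame: the origin (TCP) lies at the very end of the fingers, on their centre line; the grasp point (between the pads) lies 19 mm behind it; z points along the fingers, y is the line along which they close (so a half turn about z gives the same grasp; the last joint's range is limited). The gripper opens to 85 mm and grips with 20 to 120 N. Pads are 22 mm wide; open, the fingers measure 114 mm over their backs; the gripper's body (76 mm by 85 mm) begins 54 mm behind the grasp point. The pads swing forward as they close: fully open they stand 13 mm farther back than shut.
Start: joints at [-1.31, 0.521, -0.036, 1.599, 0.021, 1.021, -0.113], TCP at [0.203, 0.591, 0.231] pointing down, gripper open.
Joint ranges: [-2.91, 2.91], [-0.3, 2.13], [-1.5, 1.42], [0.17, 2.43], [-1.26, 4.41], [0.16, 1.93], [-2.52, 2.52]. Speed limits (rad/s): [1.89, 1.89, 2.39, 2.39, 3.01, 3.01, 3.01].

### API

Orientations are given as [roll, pitch, yaw] about the fixed x, y, z axes, in that order (R = Rz(yaw) Ry(pitch) Rx(roll)).
In Python, from workcell import bot gives the robot as it stands. The module is installed in compiled form; this text tells all that it offers.
- The arm moves only by the tool apply_moves, never from a script. Its arguments are lists of equal length, an entry for each row: "claw": the finger opening in m, from 0 to 0.0854; "xyz": the shift along the tool's x, y, z in m, a list of three; "twist": the turn, a rotation vector about the tool's x, y, z in rad, a list of three. A call has 1 to 20 rows; each row shifts and turns the commanded pose from where the row before left it, along the tool's axes as they then stand; what a row does not reach is not made up. A row lasts 1/10 s, in which the tool goes at most 50 mm and 8.59 degrees, less where a joint would pass 70% of its speed; a pose out of reach is approached as far as the arm can. A call with a gripper value outside its range is refused whole. The fingers move at their own pace and stop on an object; "force" is the grip in N (left out, the last holds). Time passes only in rows, so rows that do not move let the fingers close. It gives the time, the measured TCP pose, the force, the opening and the grip force at its end, in the units of the state.
- bot.observe(): the state, without advancing time (a new reading comes with each control period).
- bot.grab_frame(name): name is "scene" or "top"; returns a dict with "img" (480x640x3 uint8, red, green, blue), "vfov" (degrees; the focal length in pixels is half the picture's height over the tangent of half this angle, whatever the lens; pixels are square), "cx", "cy" (the principal point, pixels), "view" (4x4, takes a point from world to camera coordinates). Camera axes: x right, y up, looking along -z (the intrinsics and any distortion apply to the point x, -y, -z); pixel columns grow to the right and rows downward; lengths in m; the calibration is good to about 2 mm. A picture is of the moment at which its call begins. There is no depth.
- bot.job_done(): hands the job in; it is judged then, once.
Trained networks look in the newest picture that a camera, given by its name, has taken for a name from the list of things; names that differ only in an ending like _2 or _b are one class to them, and where a whole thing is asked for, a point or a joint stands for the part that bears it (a point fixed in the world has none). Each returns a list of dicts, best first, with "score" (0 to 1); they miss things now and then, are a little off and sometimes report something else, mostly with a low value. They report only what shows in the picture. A call takes as long as a camera call.
- bot.find_in(camera, query): "position" ([x, y, z] in m, in world coordinates, good to about 4 mm: the middle of the surface that is visible of it).
The state is a dict: "clock": time; "qpos": joint angles; "qd": joint speeds; "joint_efforts": joint torques, N m; "position": TCP position; "tool_rot": TCP orientation; "force": force on the tool from outside, world axes, zero at the start; "moment": the same for the moment, N m; "grip_width": finger opening in m; "finger_force": force on a finger pad.
Only numpy, scipy, OpenCV 4.12 (cv2) and the standard library are available. Lean on these libraries where they do the work, as an engineer would, in place of code of your own. Each camera call takes 0.05 s, during which the arm holds its last target. There are 200 camera calls.

### The job

Light the sample: slide the ring light's dimmer on the control box up until the cap's line is level with the long tick. Then slide the long tree-core board on the microscope's base out towards the control box, lying flat and straight across the base, until the dark line across the board is right at the base's side edge, which brings the core's bark end under the objective. That far out it would tip over the edge, so do not lift it or let it tip, finish while still holding it there, and leave the other things on the bench where they are.

Things in the scene. Friction and masses are not known exactly. Their poses are not given: they have to be found in the camera images.
- microscope: white stereo microscope, fixed. Origin: on the bench straight under the objective; x from the eyepieces to the pillar (roughly away from the robot), y to the robot's left, towards the control box. Base: x -120 to 160, y -100 to 100 mm, flat top 60 mm high. Ring light and objective 88 mm wide from z 166 mm up, head y +-75 mm, eyepieces out to x -135 mm at z 290 to 385 mm; pillar at x 125 mm
- base_edge (a point): point on the top side edge of the microscope's base, on the side towards the control box: at (0, +100, 60) mm in the microscope's frame; the edge runs along the microscope's x axis. Axes as the microscope's
- core_board: the long tree-core board: loose, wooden, 360 x 48 x 14 mm, 0.14 to 0.26 kg, a pale core along it. Lies across the base, at first overhanging it by 90 to 140 mm towards the control box. Origin: centre of underside; y along its length towards the box (that end at y = 180 mm), z up. Dark line across it at y = -40 mm, bark end of the core at y = -150 mm. Overhanging more than 180 mm it tips unless held
- board_line (a point): the dark line across the long core board (220 mm from the end nearest the control box): its middle on the board's top face, at (0, -40, 14) mm in the board's frame. Axes as the board's. It must come right over the base's side edge
- light_box: control box of the ring light, grey, fixed to the bench, 150 mm (its x, roughly away from the robot) x 100 mm (y) x 50 mm high, flat black top panel with the dimmer slot along its x axis in the middle. A low rocker switch (5 mm high) sits at (59, 28) mm. Origin: centre of its underside
- dimmer (a joint): position of the dimmer cap along its slot, in m: 0 at the end nearest the robot, growing along the box's +x to 0.08. Starts at 0 to 0.025; the long tick is at 0.06. It stays where it is left; needs about 1 to 2 N to move
- dimmer_top (a point): top of the dimmer cap, centre (71 mm above the bench). The cap is a grey block 14 mm along the slot, 24 mm across it, standing 20 mm above the panel, with a white line across its top at the middle. Axes as the box's
- dimmer_tick (a point): the long white tick on the panel beside the slot (one each side, 18 mm long; the other ticks are 6 mm): this point is at (20, 24, 51) mm in the box's frame. Axes as the box's
- petri_dish: closed glass petri dish, 91 mm across, 17 mm high, loose on the bench in the gap between microscope and control box (the overhanging board passes above it); origin: centre of its underside
- forceps: steel forceps, 130 mm long, lying flat; origin: middle, on the bench
- specimen_jar: small glass jar with black lid, 56 mm across, 75 mm high; origin: centre of its underside
- dropper_bottle: small amber bottle, 42 mm across, 85 mm high; origin: centre of its underside
- slide_box: closed grey plastic slide box, 102 x 87 x 33 mm; origin: centre of its underside
- marker: marker pen, 133 mm long, lying flat; origin: middle, on the bench
- short_board: a second, shorter core board (220 x 30 x 12 mm, no line across it) lying on the bench right of the microscope; not part of the job; origin: centre of its underside

How it is judged:
On the way, in this order (a step that is already met when the one before it is completed fails the run):
1. the dimmer cap stands at the long tick (value of joint dimmer between 0.055 and 0.065 m), for 0.3 s.
2. the board lies flat and straight across the base with its line at the base's side edge (y of board_line in the frame of microscope between 0.093 and 0.107 m and x of board_line in the frame of microscope between -0.015 and 0.015 m and z of board_line in the frame of microscope between 0.068 and 0.081 m and angle between the y axis of core_board and the y axis of microscope, either way round below 0.1 rad and angle between core_board's own z axis and vertical below 0.05 rad), for 0.3 s.
At the end, for the whole second after the job is handed in: The dimmer is within 5 mm of the long tick. The board lies flat on the base (tilt under 0.05 rad, height within 7 mm) and straight across it (0.10 rad), its line within 7 mm of the base edge and centred to 15 mm under the objective; it is at rest and the fingers still hold it (over 0.3 N) (all of step 1 and all of step 2 and contact force between the fingers and core_board above 0.3 N and linear speed of core_board below 0.02 m/s); the arm keeps its last pose, push and grip.
It fails at once if the board tips (more than 0.15 rad) (angle between core_board's own z axis and vertical above 0.15 rad).
It fails at once if the board is lifted off the base by more than 20 mm (z of board_line in the frame of microscope above 0.094 m).
It fails at once if another thing on the bench is shifted by more than 30 mm (distance of any of petri_dish, forceps, specimen_jar, dropper_bottle, slide_box, marker, short_board from where it was at the start of the episode above 0.03 m).
It also fails if it takes over 48 s, if anything falls off the work surface, if the arm or the gripper's body presses on something with over 40 N, if the wrist force passes 120 N, or if a joint passes its speed limit or range.

## Working session

There is one attempt and no reset: what is moved stays moved. The work goes in short steps, Python scripts to look and compute and a tool call to move; the robot and the scene stay as the last step left them, time stands still between calls to the robot, and variables do not carry over. Pictures are saved under pics/ and viewed, at most 10 in all, crops included, and the job is handed in when it is done.

Besides the shell and the picture viewer there is one more tool, called by a JSON object that holds its "op" and its "data". apply_moves: Moves the arm, as the interface text tells. Its arguments: {"type":"object","properties":{"claw":{"type":"array"},"xyz":{"type":"array"},"twist":{"type":"array"},"force":{"type":"number"}},"required":["claw","xyz","twist"]}

```bash
mkdir -p pics; python3 - <<'E'
from workcell import bot
import cv2,numpy as np
s=bot.observe();print(s)
for c in("scene","top"):
    f=bot.grab_frame(c);cv2.imwrite(f"pics/{c}0.png",f["img"][:,:,::-1]);print(c,f["vfov"],f["cx"],f["cy"],np.round(f["view"],3).tolist(),[k for k in f])
    for q in("microscope","core_board","board_line","light_box","dimmer_top","dimmer_tick","petri_dish","specimen_jar","dropper_bottle","forceps","slide_box","marker","short_board"):
        print(q,[(np.round(d["position"],3).tolist(),round(d["score"],2)) for d in bot.find_in(c,q)[:2]])
E
```

```text
{'clock': 0.0, 'qpos': array([-1.31017535,  0.52200012, -0.03631462,  1.5999569 ,  0.02121893,
        1.02111967, -0.11280053]), 'qd': array([ 0.00014665, -0.0009766 ,  0.00154728,  0.00052048, -0.00091739,
        0.0005262 ,  0.00104992]), 'joint_efforts': array([-5.30194829e-04, -9.27096605e+01,  1.97988577e+00, -3.69933951e+01,
        1.78593665e-02,  8.04752985e-03, -4.50923028e-05]), 'position': array([0.20295484, 0.59079435, 0.23075284]), 'tool_rot': array([-3.14049864e+00,  1.00447097e-04,  2.81075912e+00]), 'force': array([-1.07893845,  0.23723313,  0.63191681]), 'moment': array([ 0.00314051,  0.02549568, -0.0700817 ]), 'finger_force': 0.0, 'grip_width': 0.08556868879258818}
scene 47.725833415757414 332.5588598330575 243.39020240895715 [[-0.699, 0.715, -0.011, 0.451], [-0.612, -0.59, 0.526, 0.266], [0.37, 0.375, 0.85, -1.643], [0.0, 0.0, 0.0, 1.0]] ['img', 'vfov', 'cx', 'cy', 'view']
microscope [([0.585, -0.134, 0.234], 0.82)]
core_board [([0.557, -0.078, 0.073], 0.6)]
board_line [([0.558, -0.082, 0.076], 0.78), ([0.585, -0.137, 0.231], 0.29)]
light_box [([0.513, 0.381, 0.
[... 675 characters left out ...]
, 0.72)]
core_board [([0.55, -0.074, 0.073], 0.58), ([0.503, 0.373, 0.05], 0.16)]
board_line [([0.552, -0.07, 0.076], 0.77)]
light_box [([0.503, 0.373, 0.046], 0.89)]
dimmer_top [([0.471, 0.37, 0.072], 0.5), ([0.545, -0.521, 0.012], 0.18)]
dimmer_tick [([0.502, 0.374, 0.048], 0.72), ([0.76, 0.096, 0.061], 0.7)]
petri_dish [([0.589, 0.177, 0.019], 0.76), ([0.55, -0.068, 0.074], 0.72)]
specimen_jar [([0.725, 0.254, 0.074], 0.58), ([0.42, 0.128, 0.002], 0.52)]
dropper_bottle [([0.757, 0.1, 0.058], 0.62)]
forceps [([0.42, 0.122, 0.003], 0.74)]
slide_box [([0.343, -0.364, 0.034], 0.95)]
marker [([0.422, 0.122, 0.003], 0.7), ([0.662, 0.372, 0.013], 0.59)]
short_board [([0.546, -0.52, 0.01], 0.71)]
```

View pics/scene0.png

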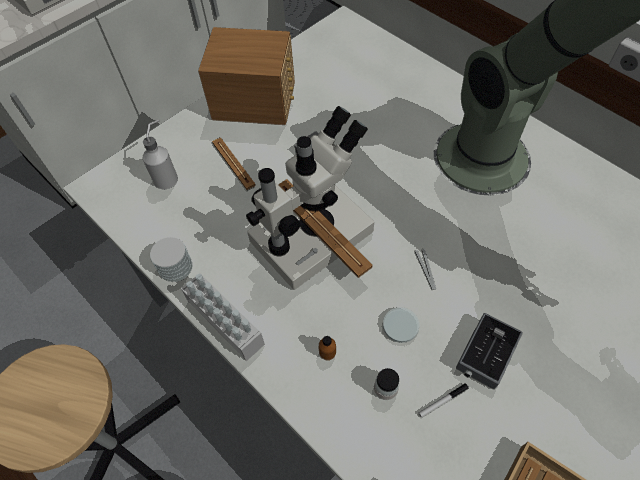

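View pics/top0.png

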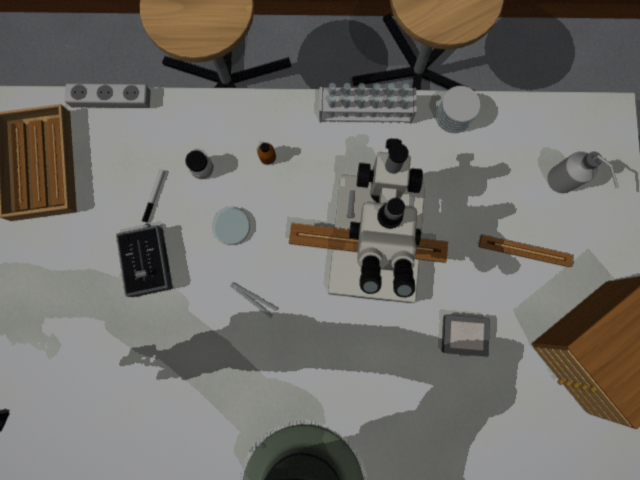

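The scene view shows the board overhanging the base, with its end at about (365,268), and the dimmer cap near (500,332). In the top view the board runs from (290,233) to (447,250), the box is centred near (145,260), and the dish is at (232,225). I'll zoom in on the board and the box to measure them.

```bash
cat > h.py <<'E'
import numpy as np
def px2w(f,u,v,z):
    F=240/np.tan(np.radians(f["vfov"])/2);V=np.array(f["view"]);R,t=V[:3,:3],V[:3,3]
    d=R.T@np.array([(u-f["cx"])/F,-(v-f["cy"])/F,-1]);c=-R.T@t
    return c+d*(z-c[2])/d[2]
def w2px(f,p):
    F=240/np.tan(np.radians(f["vfov"])/2);V=np.array(f["view"]);q=V[:3,:3]@np.array(p)+V[:3,3]
    return np.array([f["cx"]+F*q[0]/-q[2],f["cy"]-F*q[1]/-q[2]])
E
python3 - <<'E'
import cv2,numpy as np
t=cv2.imread("pics/top0.png");s=cv2.imread("pics/scene0.png")
a=cv2.resize(t[220:300,110:180],None,fx=5,fy=5,interpolation=cv2.INTER_CUBIC) #350x400
b=cv2.resize(t[170:310,280:460],None,fx=4,fy=4,interpolation=cv2.INTER_CUBIC)
cv2.imwrite("pics/b.png",b);
c=cv2.resize(s[305:390,450:530],None,fx=5,fy=5,interpolation=cv2.INTER_CUBIC)
m=np.zeros((430,760,3),np.uint8);m[:400,:350]=a;m[:425,355:755]=c
cv2.imwrite("pics/a.png",m)
E
```

```text
(no output)
```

View pics/a.png

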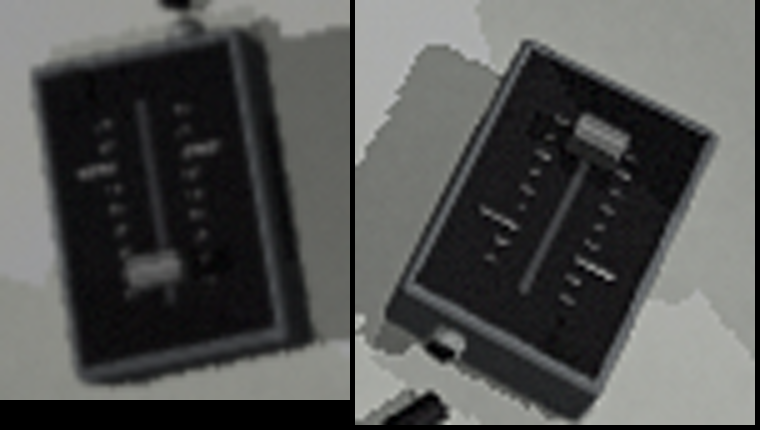

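View pics/b.png

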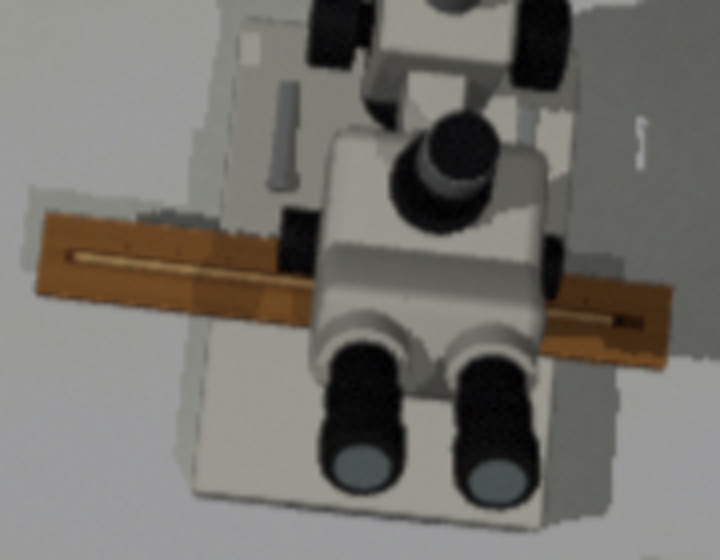

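The box crop shows the cap at about (153,272) and the long ticks at (97,171) and (201,149). In the board crop the board's corners are at (47,213), (38,293), (672,288) and (665,368), and the base corners are at (240,20), (195,490) and (545,528).

```bash
python3 - <<'E'
from workcell import bot
from h import *
f=bot.grab_frame("top");g=bot.grab_frame("scene")
A=lambda u,v,z:px2w(f,u/5+110-.4,v/5+220-.4,z)
C=lambda u,v,z:px2w(g,(u-355)/5+450-.4,v/5+305-.4,z)
B=lambda u,v,z:px2w(f,u/4+280-.4,v/4+170-.4,z)
p=lambda n,x:print(n,np.round(x,4))
p("tickL",A(97,171,.051));p("tickR",A(201,149,.051));p("cap",A(153,268,.071))
p("C tick",C(595,268,.051));p("C tick",C(498,217,.051));p("C cap",C(606,130,.071))
for q in [(37,68),(235,38),(283,330),(80,375)]:p("box",A(*q,.05))
for q in [(527,42),(716,135),(600,387),(410,290)]:p("boxC",C(*q,.05))
for q in [(240,20),(195,490),(545,528)]:p("base",B(*q,.06))
for q in [(47,213),(38,293),(672,288),(665,368)]:p("board",B(*q,.074))
E
```

```text
tickL [0.5171 0.4067 0.051 ]
tickR [0.528  0.3595 0.051 ]
cap [0.4709 0.3712 0.071 ]
C tick [0.5175 0.4094 0.051 ]
C tick [0.5285 0.3624 0.051 ]
C cap [0.4679 0.3745 0.071 ]
box [0.565  0.4383 0.05  ]
box [0.5803 0.3473 0.05  ]
box [0.4452 0.3169 0.05  ]
box [0.4235 0.4082 0.05  ]
boxC [0.4457 0.3191 0.05  ]
boxC [0.4228 0.4121 0.05  ]
boxC [0.5617 0.4437 0.05  ]
boxC [0.585  0.3545 0.05  ]
base [ 0.7092 -0.0767  0.06  ]
base [ 0.4345 -0.0534  0.06  ]
base [ 0.4157 -0.2509  0.06  ]
board [0.5901 0.0329 0.074 ]
board [0.5439 0.037  0.074 ]
board [ 0.5514 -0.3227  0.074 ]
board [ 0.5056 -0.3176  0.074 ]
```

{"op": "apply_moves", "data": {"claw": [0.05,0.05,0.05,0.05,0.05,0.05,0.05,0.05,0.05,0.05,0.05,0.05,0.05,0.05,0.05,0.05,0.05,0.05,0.05,0.05], "xyz": [[0,0,0.006],[0,0,0.006],[0,0,0.006],[0,0,0.006],[0,0,0.006],[0,0,0.006],[0,0,0.006],[0,0,0.006],[-0.025,0.019,0.005],[-0.025,0.019,0.005],[-0.025,0.019,0.005],[-0.025,0.019,0.005],[-0.025,0.019,0.005],[-0.025,0.019,0.005],[-0.025,0.019,0.005],[-0.025,0.019,0.005],[-0.025,0.019,0.005],[-0.025,0.019,0.005],[-0.023,0.019,0.005],[0,0,0]], "twist": [[0,0,0.126],[0,0,0.126],[0,0,0.126],[0,0,0.126],[0,0,0.126],[0,0,0.126],[0,0,0.126],[0,0,0.126],[0,0,0],[0,0,0],[0,0,0],[0,0,0],[0,0,0],[0,0,0],[0,0,0],[0,0,0],[0,0,0],[0,0,0],[0,0,0],[0,0,0]], "force": 20}}

```text
clock: 3.5
position: [0.4724, 0.3699, 0.1279]
tool_rot: [3.141, 0.002, 1.798]
force: [-0.5, -0.8, -0.1]
grip_width: 0.0503
finger_force: 0.0
```

{"op": "apply_moves", "data": {"claw": [0.05,0.05,0.05,0.05,0.05,0.05,0.0,0.0,0.0,0.0,0.0,0.0], "xyz": [[0.0035,-0.002,0.015],[0,0,0.015],[0,0,0.015],[0,0,0.015],[0,0,0.01],[0,0,0],[0,0,0],[0,0,0],[0,0,0],[0,0,0],[0,0,0],[0,0,0]], "twist": [[0,0,0],[0,0,0],[0,0,0],[0,0,0],[0,0,0],[0,0,0],[0,0,0],[0,0,0],[0,0,0],[0,0,0],[0,0,0],[0,0,0]]}}

```text
clock: 4.7
position: [0.4668, 0.3767, 0.059]
tool_rot: [3.14, -0.001, 1.803]
force: [0.7, -0.5, 7.3]
grip_width: 0.0133
finger_force: 24.0
```

{"op": "apply_moves", "data": {"claw": [0.0,0.0,0.0,0.0,0.0,0.0,0.0,0.0,0.0,0.0,0.0], "xyz": [[0,0,-0.001],[0,0.006,0],[0,0.006,0],[0,0.006,0],[0,0.006,0],[0,0.008,0],[0,0.008,0],[0,0.008,0],[0,0.008,0],[0,0,0],[0,0,0]], "twist": [[0,0,0],[0,0,0],[0,0,0],[0,0,0],[0,0,0],[0,0,0],[0,0,0],[0,0,0],[0,0,0],[0,0,0],[0,0,0]]}}

```text
clock: 5.8
position: [0.5213, 0.389, 0.0592]
tool_rot: [3.141, 0.0, 1.802]
force: [1.7, -3.0, -8.9]
grip_width: 0.0136
finger_force: 22.2
```

{"op": "apply_moves", "data": {"claw": [0.035,0.035,0.035,0.035,0.05,0.075,0.075,0.075,0.075,0.075,0.075,0.075,0.075,0.075,0.075,0.075,0.075], "xyz": [[0,0,0],[0,0,0],[0,0,0],[0,0,-0.02],[0,0,-0.03],[0,0,-0.03],[0,0,-0.03],[0,0,-0.03],[-0.03,-0.007,0],[-0.03,-0.007,0],[-0.03,-0.007,0],[-0.03,-0.007,0],[-0.03,-0.007,0],[-0.03,-0.007,0],[-0.03,-0.007,0],[-0.03,-0.007,0],[0,0,0]], "twist": [[0,0,0],[0,0,0],[0,0,0],[0,0,0],[0,0,0],[0,0,0],[0,0,0],[0,0,0],[0,0,0.04],[0,0,0.04],[0,0,0.04],[0,0,0.04],[0,0,0.04],[0,0,0.04],[0,0,0.05],[0,0,0.05],[0,0,0]]}}

```text
clock: 7.5
position: [0.4864, 0.1427, 0.1999]
tool_rot: [3.141, 0.0, 1.457]
force: [0.8, 1.5, 0.5]
grip_width: 0.0751
finger_force: 0.0
```

```bash
python3 - <<'E'
from workcell import bot
import cv2,numpy as np
t=bot.grab_frame("top")["img"][:,:,::-1];s=bot.grab_frame("scene")["img"][:,:,::-1]
a=cv2.resize(t[220:300,110:180],None,fx=5,fy=5,interpolation=cv2.INTER_CUBIC)
c=cv2.resize(s[305:390,450:530],None,fx=5,fy=5,interpolation=cv2.INTER_CUBIC)
m=np.zeros((430,760,3),np.uint8);m[:400,:350]=a;m[:425,355:755]=c
cv2.imwrite("pics/a2.png",m)
E
```

```text
(no output)
```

View pics/a2.png

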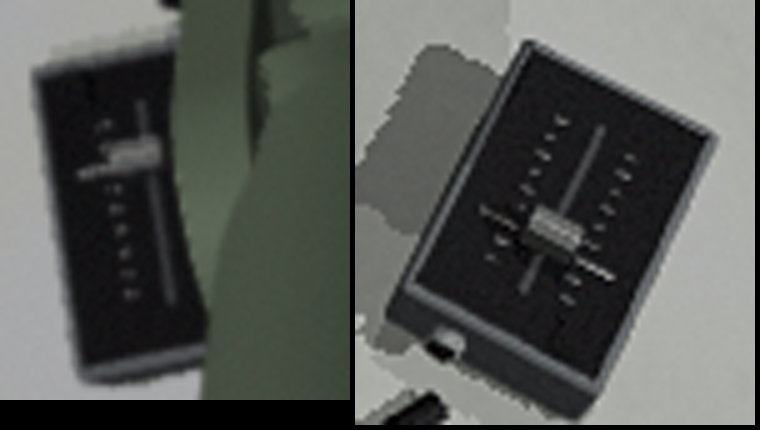

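The cap now stands between the long ticks, with its top centre at about (557,224) in the scene crop and (133,150) in the top crop. I'll check the value.

```bash
python3 - <<'E'
from workcell import bot
from h import *
f=bot.grab_frame("top");g=bot.grab_frame("scene")
o=np.array([.5228,.3845]);x=np.array([.974,.228])
for (u,v) in [(557,222),(557,226)]:
    p=px2w(g,(u-355)/5+450-.4,v/5+305-.4,.071)[:2];print(p,(p-o)@x)
p=px2w(f,133/5+110-.4,150/5+220-.4,.071)[:2];print(p,(p-o)@x)
E
```

```text
[0.5208636  0.38473006] -0.0018335978758659346
[0.52244575 0.38586603] -3.3587828154865345e-05
[0.52439841 0.38392757] 0.0014263370964553792
```

{"op": "apply_moves", "data": {"claw": [0.078,0.078,0.078,0.078,0.078,0.078,0.078,0.078,0.078,0.078], "xyz": [[-0.024,0.0155,0],[-0.024,0.0155,0],[-0.024,0.0155,0],[-0.024,0.0155,0],[-0.024,0.0155,0],[-0.023,0.015,0],[0,0,0.03],[0,0,0.03],[0,0,0.03],[0,0,0]], "twist": [[0,0,0],[0,0,0],[0,0,0],[0,0,0],[0,0,0],[0,0,0],[0,0,0],[0,0,0],[0,0,0],[0,0,0]]}}

```text
clock: 8.7
position: [0.562, -0.005, 0.1061]
tool_rot: [-3.136, 0.001, 1.464]
force: [-1.1, 0.3, -0.5]
grip_width: 0.078
finger_force: 0.0
```

```bash
python3 - <<'E'
from workcell import bot
import cv2,numpy as np
from h import *
f=bot.grab_frame("scene");s=f["img"][:,:,::-1]
print(bot.observe()["position"],bot.find_in("scene","core_board")[:1],w2px(f,[.567,.035,.074]))
cv2.imwrite("pics/c.png",cv2.resize(s[150:310,230:440],None,fx=3.5,fy=3.5,interpolation=cv2.INTER_CUBIC))
E
```

```text
[ 0.56301502 -0.00529459  0.10827437] [{'position': [0.5567, -0.1079, 0.0769], 'score': 0.58}] [364.20036249 268.48512889]
```

View pics/c.png

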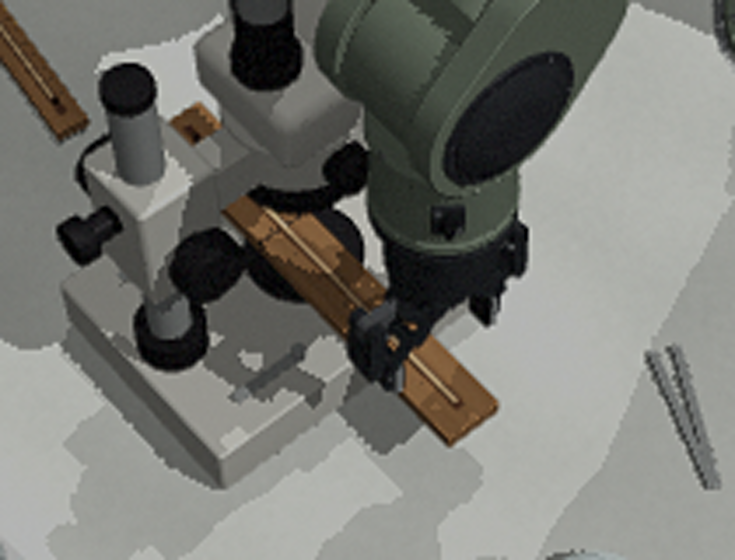

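The fingers straddle the board near (390,345), and the wrist is clear of the microscope head. I'll go down and grip.

{"op": "apply_moves", "data": {"claw": [0.078,0.078,0.078,0.078,0.03,0.03,0.03,0.03,0.03,0.03,0.03,0.03], "xyz": [[0,0,0.02],[0,0,0.02],[0,0,0.02],[0,0,0],[0,0,0],[0,0,0],[0,0,0],[0,0,0],[0,0,0],[0,0,0],[0,0,0],[0,0,0]], "twist": [[0,0,0],[0,0,0],[0,0,0],[0,0,0],[0,0,0],[0,0,0],[0,0,0],[0,0,0],[0,0,0],[0,0,0],[0,0,0],[0,0,0]], "force": 50}}

```text
clock: 10.0
position: [0.5645, -0.0057, 0.0505]
tool_rot: [3.139, -0.001, 1.463]
force: [1.0, 1.5, 8.1]
grip_width: 0.047
finger_force: 55.8
```

{"op": "apply_moves", "data": {"claw": [0.03,0.03,0.03,0.03,0.03,0.03,0.03,0.03,0.03,0.03,0.03,0.03,0.03,0.03,0.03,0.03], "xyz": [[0,0,-0.001],[0.004,0,0],[0.008,0,0],[0.008,0,0],[0.008,-0.0005,0],[0.008,0,0],[0.008,-0.0005,0],[0.008,0,0],[0.008,-0.0005,0],[0.008,0,0],[0.008,-0.0005,0],[0.008,0,0],[0.008,0,0],[0.008,0,0],[0,0,0],[0,0,0]], "twist": [[0,0,0],[0,0,0],[0,0,0],[0,0,0],[0,0,0],[0,0,0],[0,0,0],[0,0,0],[0,0,0],[0,0,0],[0,0,0],[0,0,0],[0,0,0],[0,0,0],[0,0,0],[0,0,0]]}}

```text
clock: 11.6
position: [0.5724, 0.0942, 0.0503]
tool_rot: [3.142, -0.0, 1.463]
force: [0.0, 1.5, -0.0]
grip_width: 0.047
finger_force: 55.0
```

```bash
python3 - <<'E'
from workcell import bot
import cv2,numpy as np
from h import *
print(bot.observe())
t=bot.grab_frame("top")["img"][:,:,::-1]
s=bot.grab_frame("scene")["img"][:,:,::-1]
print([(c,[(np.round(d["position"],4),d["score"]) for d in bot.find_in(c,q)[:2]]) for c in("top","scene") for q in ("board_line","base_edge")])
m=np.zeros((600,700,3),np.uint8)
m[:300,:]=cv2.resize(t[215:290,260:435],(700,300),interpolation=cv2.INTER_CUBIC)
m[300:,:]=cv2.resize(s[190:310,260:435][:75*1+45],(438,300),interpolation=cv2.INTER_CUBIC) if 0 else cv2.resize(s[205:280,260:435],(700,300),interpolation=cv2.INTER_CUBIC)
cv2.imwrite("pics/d.png",m)
E
```

```text
{'clock': 11.6, 'qpos': array([-0.45171393,  0.7221997 ,  0.26936478,  1.85665357, -0.31530817,
        0.60414046, -0.09267919]), 'qd': array([ 0.01026359, -0.00204495,  0.00408314,  0.00365248, -0.00038659,
        0.00035041,  0.00192996]), 'joint_efforts': array([ -0.19752469, -93.76562119,  11.12349898, -23.08135271,
         0.1338511 ,   0.11781842,  -0.11417372]), 'position': array([0.57242924, 0.09421208, 0.05029374]), 'tool_rot': array([ 3.14150808e+00, -2.96366729e-04,  1.46333133e+00]), 'force': array([ 0.01412369,  1.48013316, -0.006599  ]), 'moment': array([ 0.15259622, -0.10077806,  0.03321918]), 'finger_force': 55.033777356147766, 'grip_width': 0.04698219454991345}
[('top', [(array([0.523 , 0.3814, 0.0741]), 0.67), (array([ 0.5587, -0.019 ,  0.0742]), 0.56)]), ('top', [(array([ 0.547 , -0.1566,  0.2728]), 0.82)]), ('scene', [(array([ 0.5598, -0.0412,  0.0764]), 0.9), (array([0.5159, 0.3828, 0.0488]), 0.72)]), ('scene', [(array([ 0.5857, -0.1391,  0.2361]), 0.58)])]
```

View pics/d.png

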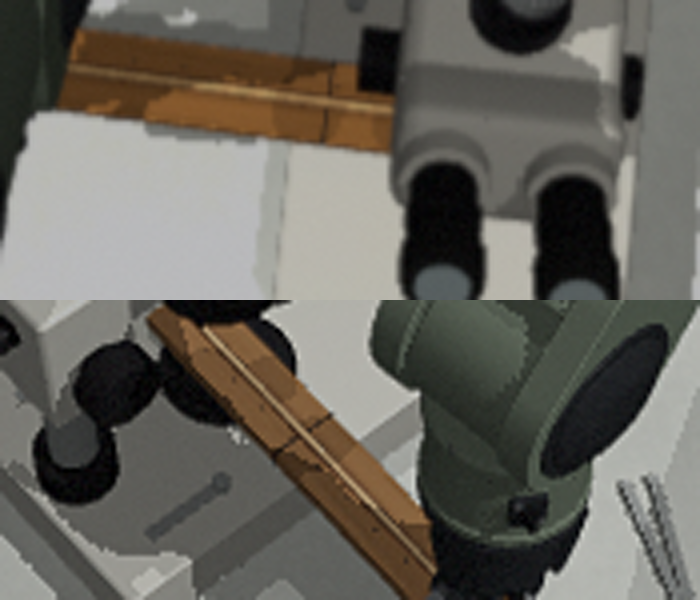

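The line shows at about (330,102) in the top view and (302,433) in the scene view. The base edge passes near (286,150) to (275,310) in the top view. I'll compute the distance that is left.

```bash
python3 - <<'E'
from workcell import bot
from h import *
import cv2
f=bot.grab_frame("top");g=bot.grab_frame("scene")
T=lambda u,v,z:px2w(f,u/4+260-.4,v/4+215-.4,z)
S=lambda u,v,z:px2w(g,u/4+260-.4,(v-300)/4+205-.4,z)
y=np.array([.088,.996]);x=np.array([.996,-.088]);e=np.array([.552,-.063])
r=lambda n,p:print(n,np.round(p,4),"rel edge x,y:",np.round([(p[:2]-e)@x,(p[:2]-e)@y],4))
r("T line",(T(333,62,.074)+T(327,140,.074))/2);r("T edge",T(286,150,.06));r("T edge",T(275,295,.06))
r("S line",(S(272,452,.074)+S(332,413,.074))/2);r("S edge",S(193,557,.06));r("S edge",S(420,398,.06))
# gradient profile across base edge in top view, rows of image below board
G=cv2.cvtColor(f["img"],cv2.COLOR_RGB2GRAY)
for v in (256,264,272,280): print(v,G[v,322:342])
E
```

```text
T line [ 0.5524 -0.0832  0.074 ] rel edge x,y: [ 0.0022 -0.0201]
T edge [ 0.5258 -0.0587  0.06  ] rel edge x,y: [-0.0264  0.002 ]
T edge [ 0.443  -0.0533  0.06  ] rel edge x,y: [-0.1094  0.    ]
S line [ 0.5521 -0.0809  0.074 ] rel edge x,y: [ 0.0017 -0.0178]
S edge [ 0.6608 -0.0718  0.06  ] rel edge x,y: [0.1091 0.0008]
S edge [ 0.4724 -0.0498  0.06  ] rel edge x,y: [-0.0805  0.0061]
256 [184 185 184 183 168 163 161 163 162 150 171 180 180 180 181 180 180 181
 181 181]
264 [184 183 182 168 164 165 166 164 157 171 179 182 182 181 181 182 181 182
 182 182]
272 [184 184 173 166 165 165 166 167 169 177 181 182 181 181 181 180 181 182
 181 181]
280 [185 184 173 167 167 168 168 163 176 181 181 181 182 182 182 181 182 181
 182 182]
```

{"op": "apply_moves", "data": {"claw": [0.03,0.03,0.03,0.03,0.03,0.03,0.03], "xyz": [[0.003,0,0],[0.005,0,0],[0.005,-0.0005,0],[0.005,0,0],[0.003,0,0],[0,0,0],[0,0,0]], "twist": [[0,0,0],[0,0,0],[0,0,0],[0,0,0],[0,0,0],[0,0,0],[0,0,0]]}}

```text
clock: 12.7
position: [0.5741, 0.115, 0.0503]
tool_rot: [-3.142, -0.0, 1.463]
force: [0.0, 1.5, 0.7]
grip_width: 0.047
finger_force: 55.0
```

```bash
python3 - <<'E'
from workcell import bot
import cv2,numpy as np
print(bot.observe()["position"],bot.observe()["force"])
t=bot.grab_frame("top")["img"][:,:,::-1]
s=bot.grab_frame("scene")["img"][:,:,::-1]
m=np.zeros((600,700,3),np.uint8)
m[:300,:]=cv2.resize(t[215:290,260:435],(700,300),interpolation=cv2.INTER_CUBIC)
m[300:,:]=cv2.resize(s[205:280,260:435],(700,300),interpolation=cv2.INTER_CUBIC)
cv2.imwrite("pics/e.png",m)
E
```

```text
[0.57413293 0.11500317 0.05028712] [0.04332694 1.49473582 0.6570526 ]
```

View pics/e.png

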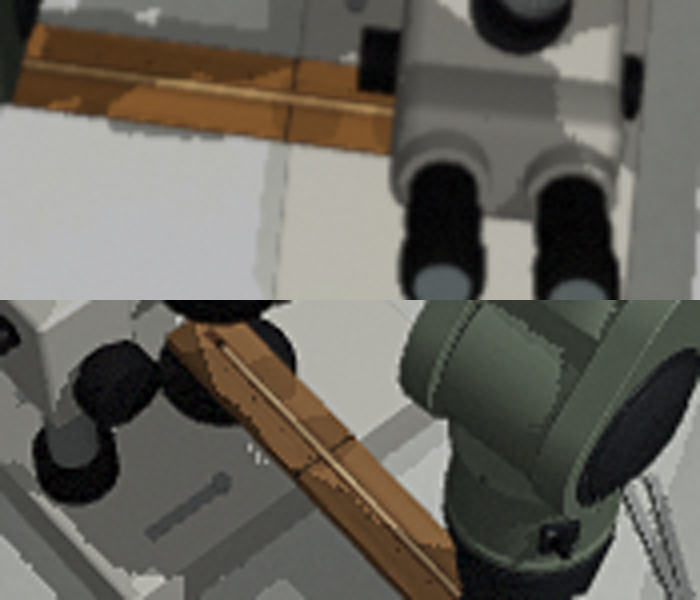

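The dark line at (297,60) to (289,140) now falls on the base edge at (286,150), within about 1 mm. The board is flat, straight and still gripped. I'll hold it a moment more and hand in.

{"op": "apply_moves", "data": {"claw": [0.03,0.03,0.03,0.03,0.03], "xyz": [[0,0,0],[0,0,0],[0,0,0],[0,0,0],[0,0,0]], "twist": [[0,0,0],[0,0,0],[0,0,0],[0,0,0],[0,0,0]]}}

```text
clock: 13.3
position: [0.5742, 0.1146, 0.0503]
tool_rot: [3.142, 0.0, 1.463]
force: [0.1, 0.5, 0.9]
grip_width: 0.0472
finger_force: 55.0
```

```bash
python3 -c "
from workcell import bot
print(bot.job_done())"
```

```text
the job is handed in; nothing more can be done
None
```

I handed the job in at 13.3 s: by the camera the dimmer is within about 2 mm of the long tick, and the board's line is within about 1 mm of the base edge with the board flat and still gripped; no verdict came back.

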